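# Proof-pull a module handle on the spring gauge

## Task

Pull-test the orange module handle that hangs on the spring gauge's pin: draw it along the gauge, towards the gauge's open end, until the red pointer is over the green patch, keep it there for two seconds without letting the pointer run into the red patch, then ease it back until the slide is fully home (do not let it snap back). Then lift the handle off the pin and set it down, not drop it, standing upright on its orange foot in the blue tray. Leave everything else on the bench alone.

Things in the scene. Friction and masses are not known exactly. Their poses are not given: they have to be found in the camera images.
- gauge: Spring pull gauge fixed to the bench: grey bed 300 mm long (x), y -46 to +66 mm, deck top 30 mm above the bench. Origin on the bench under the middle of the slide's line of travel. The -x end is the open end (towards the robot at yaw 0); at the +x end (x 90 to 150 mm) stands an aluminium spring barrel, top 80 mm above the bench. A white scale, ticks every 10 mm, runs on its +y side.
- slide (a joint): Travel of the sprung slide, m: 0 fully home, grows as drawn towards the gauge's -x end, at most 0.115. The spring pulls it home with 2.5 N at 0, 10 N at 0.085. It is a dark steel block 36 x 32 mm, top 51 mm above the bench, carrying an upright steel pin, 10 mm in diameter, 22 mm tall; when home the pin is at x +60 mm, y 0 of the gauge.
- pin_top (a point): Top of the pin, on its axis, 73 mm above the bench; moves with the slide.
- pointer (a point): Tip of the slide's red pointer, level with the pin's axis along the gauge, 45 mm to the +y side of it; moves with the slide.
- mark: White strip 60 x 16 x 3 mm clipped beside the pointer's path, axes parallel to the gauge's. Origin: underside of the green patch's centre. Green covers x -6 to +6 mm; beyond a 4 mm gap red covers x -10 to -36 mm. The pull is right when the pointer has the same x (in the gauge's frame) as this origin. It is set differently each time (slide at 0.045 to 0.085).
- handle: Loose orange handle, 120 g. Origin: foot's underside, below the grip, an upright orange block 24 (x) x 22 (y) mm, top 49 mm above. Foot 68 mm long (x -16 to +52), 30 wide, 8 thick. An aluminium arm at height 22 to 30 mm leads along +x to an eye plate 34 x 34 mm at x 85 mm, hole 17 mm. At first the eye is round the pin, x parallel to the gauge's x. Lift over 22 mm to unhook.
- handle_grip (a point): Middle of the handle's grip block, 28 mm above the foot's underside: where to grasp it from above.
- handle_eye (a point): Centre of the handle's eye.
- blue_tray: Blue tray for tested handles, fixed, 190 (x) x 130 (y) x 40 mm high outside, walls 4 mm, floor about 4 mm thick, empty. Origin at the centre of its underside.
- red_tray: Red tray of the same size holding a grey reject part; the trays lie left and right of the gauge, either way round. Leave alone.
- reject: Grey reject part, 90 x 35 x 32 mm, loose in the red tray. Leave alone.
- screwdriver: Screwdriver with yellow handle lying on the bench. Leave alone.
- tape_roll: Roll of tape, 90 mm across, 20 mm high. Leave alone.
- mouse: Black computer mouse. Leave alone.
- bottle: Clear bottle with blue cap, 110 mm tall, standing on the bench. Leave alone.
There are look-alikes about, which are no part of the job. Leave any brown or purple look-alike of the handle alone. Leave any white look-alike of the blue_tray alone.

How it is judged:
By the outcome, as a careful person would: the job done as asked, in the order asked, and still so for the second after the job is handed in, with the robot touching nothing.
It also fails if it takes over 48 s, if anything falls off the work surface, if the arm or the gripper's body presses on something with over 40 N, if the wrist force passes 120 N, or if a joint passes its speed limit or range.

## Robot

A 6-joint arm with a two-finger parallel gripper is mounted at the origin on the work surface. World frame = base frame: x ahead of the robot, y to its left, z up, the work surface at z = 0. Lengths are in mm, angles in rad, forces in N, time in s.
With the tool pointing down it reaches from about 275 to 1000 mm from the base axis. Payload 8.4 kg.
Tool frame: the origin (TCP) lies between the finger pads; the fingertips stand 17 mm ahead of it and the grasp point (between the pads) lies 2 mm behind it; z points along the fingers, y is the line along which they close (so a half turn about z gives the same grasp; the last joint's range is limited). The gripper opens to 85 mm and grips with 20 to 120 N. Pads are 22 mm wide; open, the fingers measure 114 mm over their backs; the gripper's body (76 mm by 85 mm) begins 54 mm behind the grasp point. The pads swing forward as they close: fully open they stand 13 mm farther back than shut.
Start: joints at [-1.215, 0.353, 1.633, -0, 1.155, -0.002], TCP at [218.883, -585.422, 248.281] pointing down, gripper open.
Joint ranges: [-2.63, 2.63], [-0.92, 2.1], [0.06, 2.66], [-1.3, 4.44], [0, 2.69], [-3.02, 3.02]. Speed limits (rad/s): [2.22, 2.22, 2.79, 3.14, 3.14, 3.14].

## Interface

Orientations are given as [roll, pitch, yaw] about the fixed x, y, z axes, in that order (R = Rz(yaw) Ry(pitch) Rx(roll)).
In Python, from rig import sense, grab_frame, sign_off gives the robot as it stands. The module is installed in compiled form; this text tells all that it offers.
- The arm moves only by the tool send_rows, never from a script. Its argument "moves" is a list that holds one entry, the list of rows, each a list of 7 numbers: the shift along the world's x, y, z in m, then the turn, a rotation vector about the world's x, y, z in rad, then the opening, from -1 (shut) to 1 (fully open). In form: [[[dx, dy, dz, rx, ry, rz, jaw], ...]]. A call has 1 to 10 rows; each row shifts and turns the commanded pose from where the row before left it; what a row does not reach is not made up. A row lasts 1/10 s, in which the tool goes at most 50 mm and 8.59 degrees, less where a joint would pass 70% of its speed; a pose out of reach is approached as far as the arm can. A call with a gripper value outside its range is refused whole. The fingers move at their own pace and stop on an object; "grip_force" is the grip in N (left out, the last holds). Time passes only in rows, so rows that do not move let the fingers close. It gives the time, the measured TCP pose, the force, the opening and the grip force at its end, in the units of the state.
- sense(): the state, without advancing time (a new reading comes with each control period).
- grab_frame(name): name is "side" or "top"; returns a dict with "img" (400x640x3 uint8, red, green, blue), "mtx" (3x3 intrinsics, pixels), "rvec" (rotation vector, rad) and "tvec" (3), from world to camera coordinates, as OpenCV has them. Camera axes: x right, y down, z forward; pixel columns grow to the right and rows downward; lengths in mm; the calibration is good to about 2 mm. A picture is of the moment at which its call begins. There is no depth.
- sign_off(): hands the job in; it is judged then, once.
The state is a dict: "clock": time; "qpos": joint angles; "qvel": joint speeds; "joint_efforts": joint torques, N m; "eef_pos": TCP position; "tcp_rot": TCP orientation; "contact_force": force on the tool from outside, world axes, zero at the start; "wrist_torque": the same for the moment, N m; "opening": opening from 0.0 (shut) to 1.0 (fully open); "grasp_force": force on a finger pad.
Only numpy, scipy, OpenCV 4.12 (cv2) and the standard library are available. Lean on these libraries where they do the work, as an engineer would, in place of code of your own. Each camera call takes 0.05 s, during which the arm holds its last target. There are 200 camera calls.

## Working session

There is one attempt and no reset: what is moved stays moved. The work goes in short steps, Python scripts to look and compute and a tool call to move; the robot and the scene stay as the last step left them, time stands still between calls to the robot, and variables do not carry over. Pictures are saved under pics/ and viewed, at most 10 in all, crops included, and the job is handed in when it is done.

Besides the shell and the picture viewer there is one more tool, called as a command line: name --argument value ..., lists and objects as JSON in quotes. send_rows: Moves the arm, as the interface text tells. Its arguments: {"type":"object","properties":{"moves":{"type":"array"},"grip_force":{"type":"number"}},"required":["moves"]}

```bash
mkdir -p pics; cat > h.py <<'E'
import numpy as np, cv2
from rig import sense, grab_frame
def grab(n,save=None):
    f=grab_frame(n)
    if save: cv2.imwrite(f'pics/{save}.png',f['img'][:,:,::-1])
    return f
def ray(f,uv,z):
    K=np.array(f['mtx'],float);R=cv2.Rodrigues(np.array(f['rvec'],float))[0];t=np.array(f['tvec'],float).ravel()
    d=R.T@np.linalg.inv(K)@np.array([uv[0],uv[1],1.]);c=-R.T@t
    return c+d*(z-c[2])/d[2]
def proj(f,p):
    return cv2.projectPoints(np.array(p,float).reshape(-1,3),np.array(f['rvec'],float),np.array(f['tvec'],float),np.array(f['mtx'],float),None)[0].reshape(-1,2)
E
python3 - <<'E'
from h import *
a=grab('top','t0');b=grab('side','s0')
print(sense())
for f in(a,b):
    R=cv2.Rodrigues(np.array(f['rvec'],float))[0];print(-R.T@np.array(f['tvec']).ravel(),R[2],f['mtx'])
E
```

```text
{'clock': 0.1, 'qpos': array([-1.21541378e+00,  3.53580717e-01,  1.63406305e+00,  1.11220863e-05,
        1.15518814e+00, -2.40283003e-03]), 'qvel': array([-0.00097475, -0.00074799, -0.00182881, -0.00032324, -0.00037909,
        0.00101462]), 'joint_efforts': array([ 8.85851859e-04, -6.06360483e+01, -3.42825723e+01,  3.01275122e-05,
        3.96266652e-03,  1.66266318e-06]), 'eef_pos': array([ 218.73618859, -585.04202047,  247.63418773]), 'tcp_rot': array([-3.14035343e+00, -1.31473775e-05,  3.57780871e-01]), 'contact_force': array([0.37549807, 0.5182498 , 0.28116698]), 'wrist_torque': array([-0.0168162 ,  0.00095797, -0.00767714]), 'grasp_force': 0.0, 'opening': 1.0016561485696862}
[ 407.81499219    5.06549918 1334.80923287] [ 0.0344968  -0.00533607 -0.99939056] [[419.88349366   0.         322.76874394]
 [  0.         419.88349366 203.99092241]
 [  0.           0.           1.        ]]
[ -85.16220942  751.52995514 1009.60467337] [ 0.41321303 -0.58218942 -0.70022173] [[504.77505819   0.         325.23557969]
 [  0.         504.77505819 198.75405548]
 [  0.           0.           1.        ]]
```

View pics/t0.png

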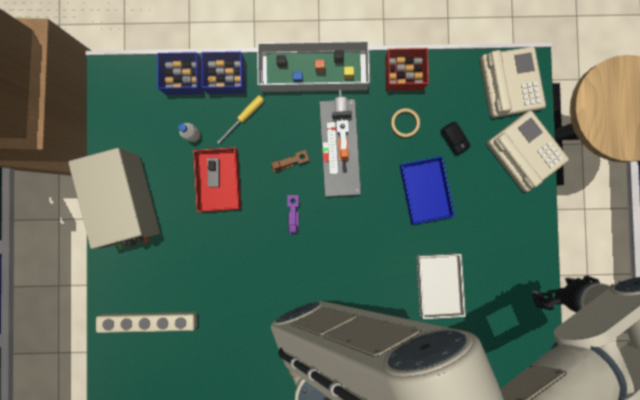

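View pics/s0.png

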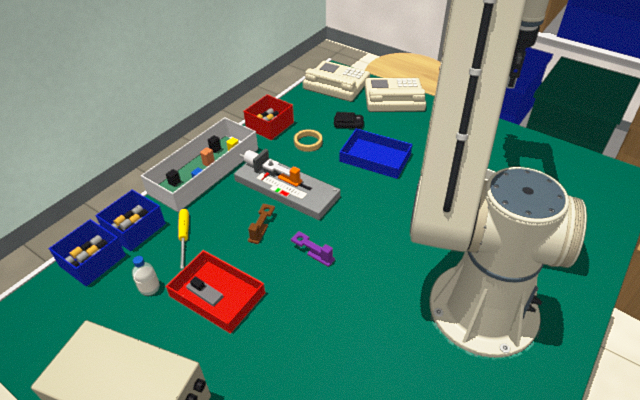

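The gauge is at about (340,148) in the top view, with its open end towards the robot. The blue tray is at (427,190), to its right (-y). Next I'll crop the gauge in both views and mask the colours.

```bash
cat >> h.py <<'E'
def masks(im):
    h=cv2.cvtColor(im,cv2.COLOR_RGB2HSV)
    r=lambda lo,hi:cv2.inRange(h,lo,hi)
    return dict(orange=r((7,170,130),(17,255,255)),green=r((45,120,120),(75,255,255)),red=r((0,150,120),(5,255,255))|r((174,150,120),(180,255,255)),blue=r((112,150,80),(125,255,255)),grey=r((0,0,70),(180,40,140)))
def blobs(m,box,amin=2):
    x0,y0,x1,y1=box;s=np.zeros_like(m);s[y0:y1,x0:x1]=m[y0:y1,x0:x1]
    n,l,st,c=cv2.connectedComponentsWithStats(s)
    return [(st[i].tolist(),c[i].round(2).tolist()) for i in range(1,n) if st[i][4]>=amin]
E
python3 - <<'E'
from h import *
T=cv2.imread('pics/t0.png')[85:205,300:470];S=cv2.imread('pics/s0.png')[125:225,225:425]
T=cv2.resize(T,None,fx=4.5,fy=4.5,interpolation=cv2.INTER_CUBIC);S=cv2.resize(S,None,fx=4,fy=4,interpolation=cv2.INTER_CUBIC)
cv2.imwrite('pics/t0c.png',T);cv2.imwrite('pics/s0c.png',S)
for n,box in(('t0',(300,85,470,230)),('s0',(225,125,425,225))):
    im=cv2.imread(f'pics/{n}.png')[:,:,::-1].copy()
    for k,m in masks(im).items(): print(n,k,blobs(m,box,3))
E
```

```text
t0 orange [([341, 151, 6, 6, 22], [343.73, 153.91])]
t0 green [([324, 149, 3, 1, 3], [325.0, 149.0])]
t0 red [([324, 154, 4, 7, 26], [325.5, 156.77])]
t0 blue [([401, 157, 53, 67, 2515], [426.39, 190.38])]
t0 grey [([300, 85, 69, 12, 402], [332.46, 87.59]), ([323, 97, 38, 100, 439], [345.42, 143.74]), ([320, 98, 16, 44, 78], [323.92, 115.49]), ([340, 125, 5, 4, 12], [342.0, 126.17]), ([337, 132, 3, 5, 13], [338.0, 134.0]), ([346, 132, 3, 4, 12], [347.0, 133.5]), ([461, 144, 3, 3, 6], [462.17, 145.17]), ([322, 156, 1, 5, 5], [322.0, 158.0]), ([341, 159, 9, 15, 83], [344.42, 166.67]), ([326, 162, 2, 2, 3], [326.67, 162.33])]
s0 orange [([278, 167, 24, 19, 236], [291.62, 176.68]), ([251, 205, 23, 20, 122], [263.2, 214.16])]
s0 green [([225, 137, 2, 2, 3], [225.33, 137.67]), ([225, 146, 2, 5, 7], [225.29, 148.43]), ([275, 188, 5, 4, 15], [277.07, 189.73])]
s0 red [([246, 125, 42, 15, 309], [266.78, 129.65]), ([262, 172, 7, 8, 18], [265.56, 174.72]), ([280, 190, 9, 6, 29], [283.76, 192.76])]
s0 blue [([340, 128, 72, 50, 2265], [375.46, 152.84])]
s0 grey [([225, 125, 6, 12, 40], [226.58, 130.65]), ([249, 130, 3, 2, 3], [250.0, 130.67]), ([225, 133, 33, 42, 572], [240.01, 153.67]), ([253, 149, 14, 12, 45], [260.02, 154.42]), ([262, 160, 19, 14, 36], [269.94, 168.44]), ([269, 162, 4, 4, 13], [270.38, 163.62]), ([254, 169, 2, 4, 4], [254.25, 170.5]), ([257, 170, 8, 4, 19], [260.47, 171.53]), ([235, 175, 105, 45, 672], [288.09, 198.37]), ([269, 175, 3, 1, 3], [270.0, 175.0]), ([273, 175, 3, 2, 4], [274.25, 175.75]), ([302, 181, 11, 10, 19], [307.16, 185.89]), ([418, 183, 1, 3, 3], [418.0, 184.0]), ([302, 187, 6, 3, 6], [304.5, 188.0]), ([417, 188, 1, 3, 3], [417.0, 189.0]), ([416, 193, 1, 4, 4], [416.0, 194.5]), ([411, 198, 5, 27, 28], [413.11, 211.39])]
```

View pics/t0c.png

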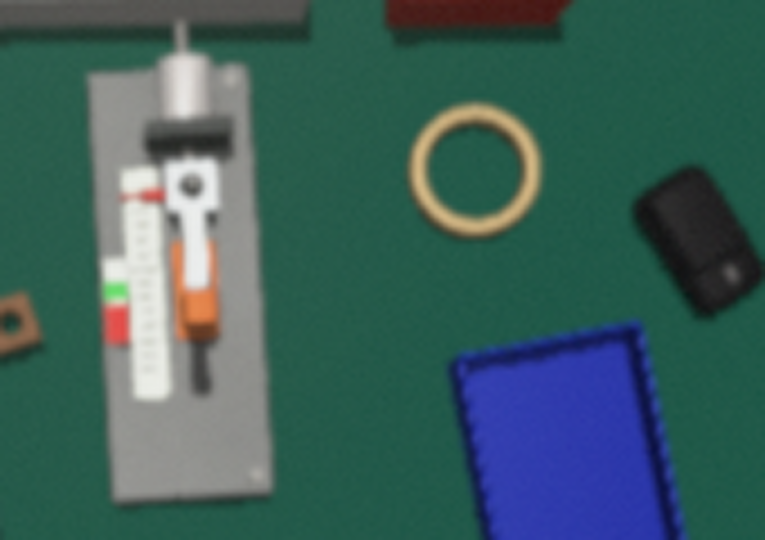

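View pics/s0c.png

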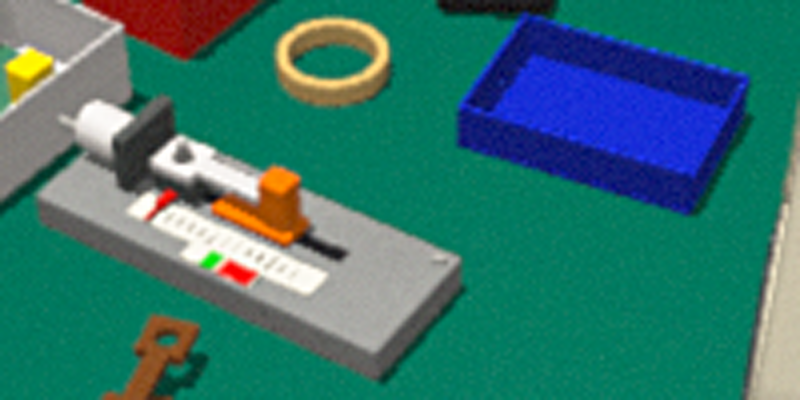

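The crops are clear: the eye is on the pin at (191,185), the pointer at (130,197), and the green and red patches at (116,291) and (116,325). The deck corners and blue tray are also visible. Now I'll compute the poses.

```bash
cat > m.py <<'E'
from h import *
a=grab('top');b=grab('side')
t=lambda u,v:((u+.5)/4.5-.5+300,(v+.5)/4.5-.5+85)
s=lambda u,v:((u+.5)/4-.5+225,(v+.5)/4-.5+125)
C=[ray(a,t(*p),30)[:2] for p in((88,72),(247,65),(272,493),(113,503))]
CS=[ray(b,s(*p),30)[:2] for p in((462,260),(380,352),(37,202))]
print('top corners',np.round(C,1).tolist(),'side (-x-y),(-x+y),(+x+y)',np.round(CS,1).tolist())
C=np.array(C); print('sizes',[np.linalg.norm(C[i]-C[(i+1)%4]).round(1) for i in range(4)])
ex=(C[0]+C[1]-C[2]-C[3]);ex/=np.linalg.norm(ex);ey=np.array([-ex[1],ex[0]])
O=C.mean(0)-10*ey;print('yaw',np.arctan2(ex[1],ex[0]),'O',O)
def G(p): d=p[:2]-O;return np.round([d@ex,d@ey],1)
def mom(f,k,box):
    m=masks(f['img'])[k];x=blobs(m,box,3);return x
print('eye/pin top T',G(ray(a,t(191,185),73)),'S',G(ray(b,s(184,151),73)))
print('grip top T',G(ray(a,t(202,327),79)),ray(a,t(202,327),79),'S',G(ray(b,s(280,176),79)),ray(b,s(280,176),79))
print('green T',G(ray(a,t(116,291),33)),'S',G(ray(b,s(211,260),33)),'bounds',G(ray(a,t(116,281),33)),G(ray(a,t(116,301),33)))
print('red T',G(ray(a,t(116,325),33)),'S',G(ray(b,s(238,272),33)))
print('ptr T',G(ray(a,t(128,197),44)),'S',G(ray(b,s(152,213),40)))
m=masks(a['img'])['blue'];m[:,:395]=0;m[:,470:]=0;m[:140]=0
c=max(cv2.findContours(m,0,1)[0],key=cv2.contourArea)
q=cv2.boxPoints(cv2.minAreaRect(c));Q=np.array([ray(a,p,40)[:2] for p in q]);print('tray',Q.round(1).tolist(),Q.mean(0),[np.linalg.norm(Q[i]-Q[(i+1)%4]).round(1) for i in range(4)])
c0=[ray(b,s(*p),40)[:2].round(1).tolist() for p in((528,15),(747,78),(693,180),(460,112))];print('tray side',c0,np.mean(c0,0))
print('brown/others clear')
E
python3 m.py
```

```text
top corners [[777.4, 3.0], [780.3, -107.9], [481.2, -118.6], [476.4, -8.4]] side (-x-y),(-x+y),(+x+y) [[479.6, -117.1], [474.6, -10.6], [768.0, 8.7]]
sizes [np.float64(111.0), np.float64(299.3), np.float64(110.2), np.float64(301.2)]
yaw 0.036853104032290744 O [629.19551563 -67.96513944]
eye/pin top T [58.1  1.1] S [52.4  6.5]
grip top T [-38.9  -0.3] [590.32105006 -69.68528645  79.        ] S [-25.5  -3. ] [603.87181581 -71.86612538  79.        ]
green T [-4.  54.8] S [-4.3 54.7] bounds [ 2.9 54.4] [-11.   55.1]
red T [-27.6  56.1] S [-27.5  54.3]
ptr T [58.6 43.1] S [55.9 43.9]
tray [[570.0, -243.8], [593.4, -373.5], [407.9, -404.9], [384.8, -275.8]] [ 489.04841838 -324.50517392] [np.float64(131.7), np.float64(188.1), np.float64(131.1), np.float64(187.9)]
tray side [[589.5, -374.8], [407.5, -402.8], [383.1, -274.6], [565.9, -242.5]] [ 486.5   -323.675]
brown/others clear
```

Both views agree: gauge yaw 0.037, origin (629,-68), green patch at gauge x = -4 (slide about 64 mm), grip at about (604,-69.5), tray centre (488,-324) with yaw about 0.17. Approaching now.

send_rows --moves '[[[0.026, 0.034, -0.005, 0, 0, -0.022, 0.2], [0.026, 0.034, -0.005, 0, 0, -0.022, 0.2], [0.026, 0.034, -0.005, 0, 0, -0.022, 0.2], [0.026, 0.034, -0.005, 0, 0, -0.022, 0.2], [0.026, 0.034, -0.005, 0, 0, -0.022, 0.2], [0.026, 0.034, -0.005, 0, 0, -0.022, 0.2], [0.026, 0.034, -0.005, 0, 0, -0.022, 0.2], [0.026, 0.034, -0.005, 0, 0, -0.022, 0.2], [0.026, 0.034, -0.005, 0, 0, -0.022, 0.2], [0.026, 0.034, -0.005, 0, 0, -0.022, 0.2]]]' --grip_force 40

```text
clock: 1.2
eef_pos: [479.7, -243.9, 198.1]
tcp_rot: [3.142, -0.0, 0.137]
contact_force: [0.6, -0.2, 0.6]
opening: 0.602
grasp_force: 0.0
```

send_rows --moves '[[[0.026, 0.034, -0.005, 0, 0, -0.022, 0.2], [0.026, 0.034, -0.005, 0, 0, -0.022, 0.2], [0.026, 0.034, -0.005, 0, 0, -0.022, 0.2], [0.026, 0.034, -0.005, 0, 0, -0.022, 0.2], [0.021, 0.04, -0.005, 0, 0, -0.013, 0.2], [0, 0, 0, 0, 0, 0, 0.2], [0, 0, 0, 0, 0, 0, 0.2]]]'

```text
clock: 1.9
eef_pos: [603.8, -68.5, 172.8]
tcp_rot: [3.142, 0.001, 0.039]
contact_force: [0.2, -0.2, 1.0]
opening: 0.602
grasp_force: 0.0
```

send_rows --moves '[[[0, -0.001, -0.025, 0, 0, -0.002, 0.2], [0, 0, -0.025, 0, 0, 0, 0.2], [0, 0, -0.025, 0, 0, 0, 0.2], [0, 0, -0.016, 0, 0, 0, 0.2], [0, 0, -0.012, 0, 0, 0, 0.2], [0, 0, -0.01, 0, 0, 0, 0.2], [0, 0, 0, 0, 0, 0, 0.2], [0, 0, 0, 0, 0, 0, 0.2]]]'

```text
clock: 2.7
eef_pos: [604.2, -70.6, 60.7]
tcp_rot: [3.141, -0.001, 0.035]
contact_force: [-0.6, 0.4, 0.0]
opening: 0.6
grasp_force: 0.0
```

```bash
python3 - <<'E'
from h import *
b=grab('side');a=grab('top')
S=cv2.resize(b['img'][125:225,225:365,::-1],None,fx=4,fy=4,interpolation=cv2.INTER_CUBIC)
T=cv2.resize(a['img'][85:205,300:370,::-1],None,fx=3.334,fy=3.334,interpolation=cv2.INTER_CUBIC)[:400]
cv2.imwrite('pics/c1.png',np.hstack([S,T]))
E
```

```text
(no output)
```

View pics/c1.png

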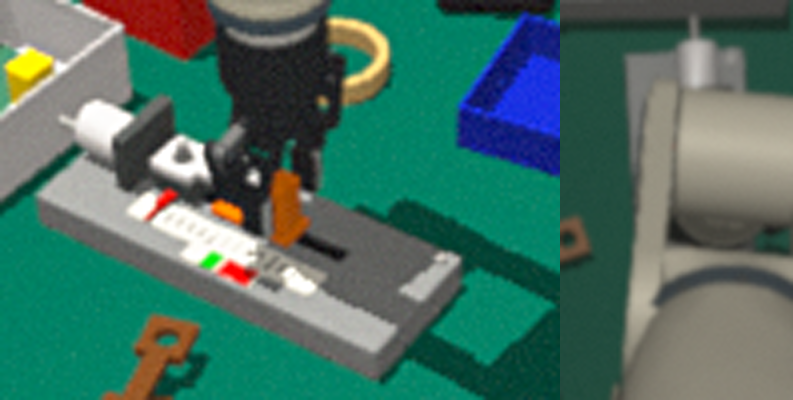

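The fingers straddle the grip, with the near finger at (250,190). The pointer at (160,205) and the green patch at (210,260) stay visible in the side view, so I'll close.

send_rows --moves '[[[0, 0, 0, 0, 0, 0, -1], [0, 0, 0, 0, 0, 0, -1], [0, 0, 0, 0, 0, 0, -1], [0, 0, 0, 0, 0, 0, -1], [0, 0, 0, 0, 0, 0, -1], [0, 0, 0, 0, 0, 0, -1]]]' --grip_force 70

```text
clock: 3.4
eef_pos: [604.4, -70.4, 61.0]
tcp_rot: [3.141, -0.001, 0.035]
contact_force: [-1.7, 1.2, 6.3]
opening: 0.249
grasp_force: 68.9
```

send_rows --moves '[[[-0.002, 0, 0.001, 0, 0, 0, -1], [-0.005, -0.0002, 0, 0, 0, 0, -1], [-0.006, -0.0002, 0, 0, 0, 0, -1], [-0.006, -0.0002, 0, 0, 0, 0, -1], [-0.006, -0.0002, 0, 0, 0, 0, -1], [-0.006, -0.0002, 0, 0, 0, 0, -1], [-0.006, -0.0002, 0, 0, 0, 0, -1], [-0.006, -0.0002, 0, 0, 0, 0, -1], [-0.004, -0.0002, 0, 0, 0, 0, -1], [0, 0, 0, 0, 0, 0, -1]]]'

```text
clock: 4.4
eef_pos: [556.9, -72.1, 61.5]
tcp_rot: [3.141, -0.001, 0.035]
contact_force: [6.4, 1.4, -2.2]
opening: 0.245
grasp_force: 68.3
```

```bash
cat > p.py <<'E'
from h import *
import sys
b=grab('side',sys.argv[1])
ex=np.array([.99932,.03684]);ey=np.array([-ex[1],ex[0]]);O=np.array([629.2,-67.97])
G=lambda p:np.round([(p[:2]-O)@ex,(p[:2]-O)@ey],1)
M=masks(b['img'])
for k in('red','green'):
    for st,c in blobs(M[k],(235,155,320,215),3): print(k,st,c,'z33',G(ray(b,c,33)),'z40',G(ray(b,c,40)))
print(sense()['contact_force'],sense()['eef_pos'])
cv2.imwrite(f'pics/{sys.argv[1]}c.png',cv2.resize(b['img'][145:215,235:335,::-1],None,fx=8,fy=8,interpolation=cv2.INTER_CUBIC))
E
python3 p.py p1
```

```text
red [275, 178, 6, 6, 15] [277.8, 180.07] z33 [18.7 22. ] z40 [13.7 27.9]
red [280, 190, 9, 6, 29] [283.76, 192.76] z33 [-27.   55.3] z40 [-31.7  60.9]
green [275, 188, 5, 4, 15] [277.07, 189.73] z33 [-3.8 55.5] z40 [-8.7 61.2]
[ 6.70880817  0.88859793 -2.70715708] [557.17615317 -72.12799354  61.57228885]
```

View pics/p1c.png

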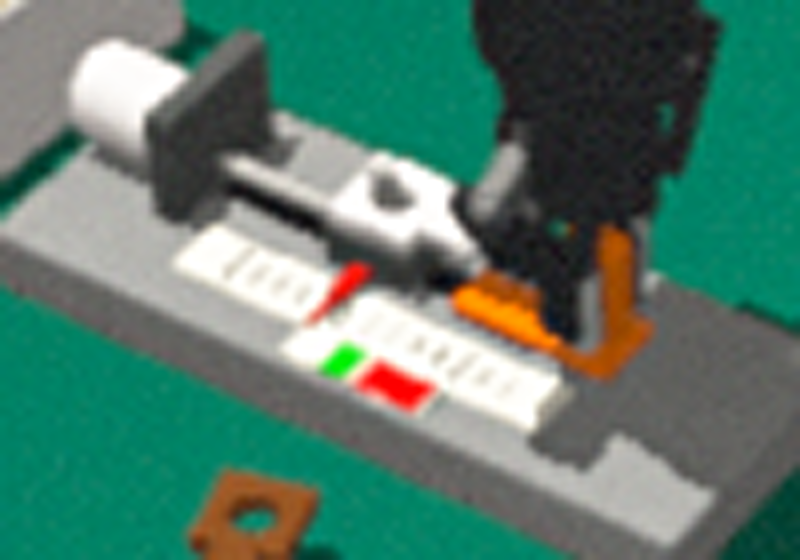

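The pointer tip is at crop (312,320), well short of the green patch at (343,360). I'll work out the remainder, using the tip's known lateral offset (y = 45) to get its height.

```bash
cat > q.py <<'E'
from h import *
b=grab('side')
ex=np.array([.99932,.03684]);ey=np.array([-ex[1],ex[0]]);O=np.array([629.2,-67.97])
G=lambda p:np.round([(p[:2]-O)@ex,(p[:2]-O)@ey],1)
t0=(225+147.5/4-.5,125+218.5/4-.5);t1=(235+312.5/8-.5,145+320.5/8-.5)
for z in(33,34,36,38,40,43): print(z,'tip0',G(ray(b,t0,z)),'tip1',G(ray(b,t1,z)),'cen0',G(ray(b,(265.56,174.72),z)),'cen1',G(ray(b,(277.8,180.07),z)))
E
python3 q.py
```

```text
33 tip0 [61.  44.3] tip1 [17.5 43.8] cen0 [62.5 22.7] cen1 [18.7 22. ]
34 tip0 [60.2 45.2] tip1 [16.7 44.6] cen0 [61.8 23.6] cen1 [18.  22.9]
36 tip0 [58.7 46.8] tip1 [15.3 46.2] cen0 [60.2 25.3] cen1 [16.6 24.5]
38 tip0 [57.2 48.4] tip1 [13.9 47.9] cen0 [58.7 26.9] cen1 [15.1 26.2]
40 tip0 [55.6 50.1] tip1 [12.4 49.5] cen0 [57.2 28.6] cen1 [13.7 27.9]
43 tip0 [53.3 52.6] tip1 [10.3 52. ] cen0 [54.9 31.2] cen1 [11.5 30.4]
```

The slide is now at 43.5 mm and needs about 64.2, so another 20.5 mm.

send_rows --moves '[[[-0.004, -0.0002, 0, 0, 0, 0, -1], [-0.004, -0.0001, 0, 0, 0, 0, -1], [-0.004, -0.0002, 0, 0, 0, 0, -1], [-0.004, -0.0001, 0, 0, 0, 0, -1], [-0.003, -0.0001, 0, 0, 0, 0, -1], [-0.0015, -0.0001, 0, 0, 0, 0, -1], [0, 0, 0, 0, 0, 0, -1]]]'

```text
clock: 5.2
eef_pos: [537.2, -72.9, 61.6]
tcp_rot: [3.141, -0.003, 0.035]
contact_force: [7.1, 1.1, -3.4]
opening: 0.247
grasp_force: 68.4
```

```bash
python3 p.py p2
```

```text
red [280, 180, 7, 7, 17] [283.53, 182.35] z33 [-0.9 20.9] z40 [-5.8 26.8]
red [280, 190, 9, 6, 29] [283.76, 192.76] z33 [-27.   55.3] z40 [-31.7  60.9]
green [275, 188, 5, 4, 16] [277.19, 189.62] z33 [-3.8 55. ] z40 [-8.7 60.6]
[ 8.97346601  0.83335458 -3.04847126] [537.2802692  -72.92775256  61.59447562]
```

View pics/p2c.png

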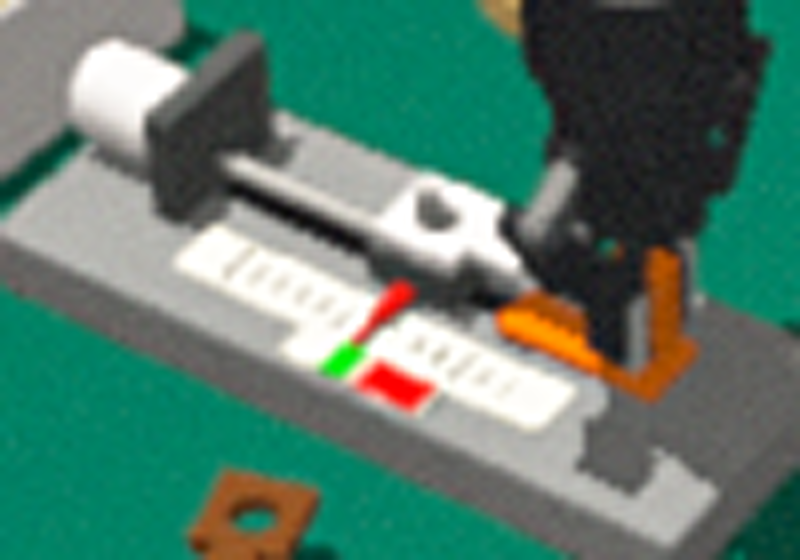

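The pointer tip at crop (355,345) meets the green patch, travel is about 63.4 mm. I'll nudge 0.5 mm and hold for over 2 s.

send_rows --moves '[[[-0.0005, 0, 0, 0, 0, 0, -1], [0, 0, 0, 0, 0, 0, -1], [0, 0, 0, 0, 0, 0, -1], [0, 0, 0, 0, 0, 0, -1], [0, 0, 0, 0, 0, 0, -1], [0, 0, 0, 0, 0, 0, -1], [0, 0, 0, 0, 0, 0, -1], [0, 0, 0, 0, 0, 0, -1], [0, 0, 0, 0, 0, 0, -1], [0, 0, 0, 0, 0, 0, -1]]]'

```text
clock: 6.25
eef_pos: [536.9, -72.9, 61.6]
tcp_rot: [3.141, -0.003, 0.035]
contact_force: [8.1, 0.5, -3.8]
opening: 0.246
grasp_force: 68.4
```

send_rows --moves '[[[0, 0, 0, 0, 0, 0, -1], [0, 0, 0, 0, 0, 0, -1], [0, 0, 0, 0, 0, 0, -1], [0, 0, 0, 0, 0, 0, -1], [0, 0, 0, 0, 0, 0, -1], [0, 0, 0, 0, 0, 0, -1], [0, 0, 0, 0, 0, 0, -1], [0, 0, 0, 0, 0, 0, -1], [0, 0, 0, 0, 0, 0, -1], [0, 0, 0, 0, 0, 0, -1]]]'

```text
clock: 7.25
eef_pos: [536.9, -72.9, 61.6]
tcp_rot: [3.141, -0.003, 0.035]
contact_force: [7.9, 1.0, -4.6]
opening: 0.251
grasp_force: 68.4
```

send_rows --moves '[[[0, 0, 0, 0, 0, 0, -1], [0, 0, 0, 0, 0, 0, -1], [0, 0, 0, 0, 0, 0, -1], [0, 0, 0, 0, 0, 0, -1], [0, 0, 0, 0, 0, 0, -1], [0, 0, 0, 0, 0, 0, -1]]]'

```text
clock: 7.85
eef_pos: [537.0, -72.9, 61.6]
tcp_rot: [3.141, -0.003, 0.035]
contact_force: [7.6, -0.1, -3.1]
opening: 0.247
grasp_force: 68.4
```

```bash
python3 p.py p3
```

```text
red [281, 180, 6, 6, 17] [283.65, 182.29] z33 [-1.  20.5] z40 [-5.9 26.4]
red [280, 190, 9, 6, 29] [283.76, 192.76] z33 [-27.   55.3] z40 [-31.7  60.9]
green [275, 188, 5, 4, 16] [277.19, 189.62] z33 [-3.8 55. ] z40 [-8.7 60.6]
[ 8.84523756  0.6935943  -2.39701734] [536.92883921 -72.92295264  61.58150662]
```

The hold lasted 2.6 s with the pointer on green. Easing back.

send_rows --moves '[[[0.003, 0.0001, 0, 0, 0, 0, -1], [0.005, 0.0002, 0, 0, 0, 0, -1], [0.005, 0.0002, 0, 0, 0, 0, -1], [0.005, 0.0002, 0, 0, 0, 0, -1], [0.005, 0.0002, 0, 0, 0, 0, -1], [0.005, 0.0002, 0, 0, 0, 0, -1], [0.005, 0.0002, 0, 0, 0, 0, -1], [0.005, 0.0002, 0, 0, 0, 0, -1], [0.005, 0.0002, 0, 0, 0, 0, -1], [0.005, 0.0002, 0, 0, 0, 0, -1]]]'

```text
clock: 8.9
eef_pos: [584.1, -71.0, 61.4]
tcp_rot: [3.142, -0.0, 0.035]
contact_force: [4.2, -0.5, 1.0]
opening: 0.243
grasp_force: 68.8
```

send_rows --moves '[[[0.003, 0.0001, 0, 0, 0, 0, -1], [0.003, 0.0001, 0, 0, 0, 0, -1], [0.002, 0.0001, 0, 0, 0, 0, -1], [0.002, 0.0001, 0, 0, 0, 0, -1], [0.002, 0.0001, 0, 0, 0, 0, -1], [0.002, 0.0001, 0, 0, 0, 0, -1], [0.002, 0.0001, 0, 0, 0, 0, -1], [0.002, 0.0001, 0, 0, 0, 0, -1], [0.001, 0, 0, 0, 0, 0, -1], [0, 0, 0, 0, 0, 0, -1]]]'

```text
clock: 9.9
eef_pos: [601.3, -70.1, 61.1]
tcp_rot: [-3.141, 0.004, 0.035]
contact_force: [-4.2, -0.7, 5.5]
opening: 0.251
grasp_force: 69.9
```

```bash
python3 p.py p4
```

```text
red [262, 172, 7, 8, 18] [265.56, 174.72] z33 [62.5 22.7] z40 [57.2 28.6]
red [280, 190, 9, 6, 29] [283.76, 192.76] z33 [-27.   55.3] z40 [-31.7  60.9]
green [275, 188, 5, 4, 15] [277.07, 189.73] z33 [-3.8 55.5] z40 [-8.7 61.2]
[-4.6298949  -0.73152619  5.45377227] [601.30132809 -70.0606703   61.13174767]
```

The pointer blob is back at exactly its home position. I'll centre the eye with a bit of slack, relieve the downward press, then lift.

send_rows --moves '[[[0, 0, 0.001, 0, 0, 0, -1], [0.001, 0, 0.001, 0, 0, 0, -1], [0.001, 0, 0.001, 0, 0, 0, -1], [0, 0, 0, 0, 0, 0, -1], [0, 0, 0, 0, 0, 0, -1]]]'

```text
clock: 10.45
eef_pos: [604.9, -70.1, 64.2]
tcp_rot: [-3.142, 0.0, 0.035]
contact_force: [-0.1, -0.3, -0.3]
opening: 0.247
grasp_force: 68.8
```

```bash
python3 p.py p5
```

```text
red [262, 172, 7, 8, 18] [265.56, 174.72] z33 [62.5 22.7] z40 [57.2 28.6]
red [280, 190, 9, 6, 29] [283.76, 192.76] z33 [-27.   55.3] z40 [-31.7  60.9]
green [275, 188, 5, 4, 15] [277.07, 189.73] z33 [-3.8 55.5] z40 [-8.7 61.2]
[-0.84865673 -0.31575945 -0.62367014] [604.79663929 -70.11264352  64.17902132]
```

View pics/p5c.png

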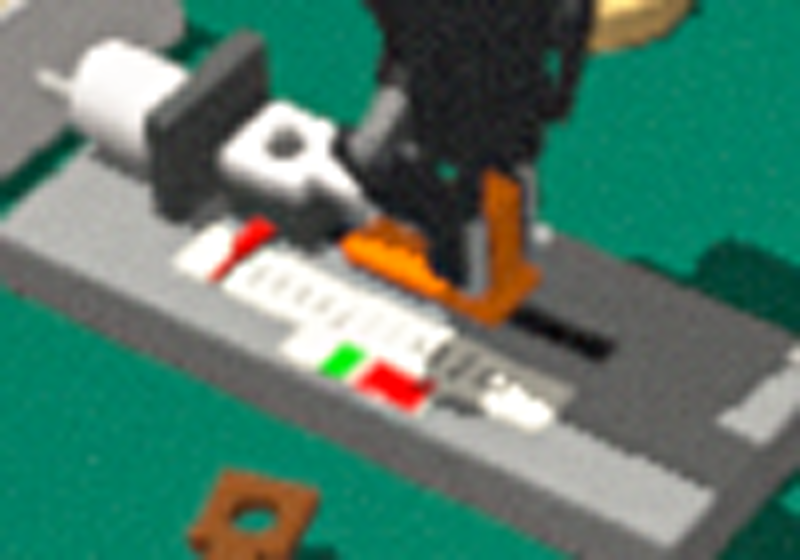

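Forces are near zero and the slide is home. Lifting straight up, then carrying to the tray.

send_rows --moves '[[[0, 0, 0.005, 0, 0, 0, -1], [0, 0, 0.008, 0, 0, 0, -1], [0, 0, 0.008, 0, 0, 0, -1], [0, 0, 0.01, 0, 0, 0, -1], [0, 0, 0.015, 0, 0, 0, -1], [0, 0, 0.018, 0, 0, 0, -1], [0, 0, 0.018, 0, 0, 0, -1], [0, 0, 0, 0, 0, 0, -1]]]'

```text
clock: 11.3
eef_pos: [606.8, -70.3, 149.8]
tcp_rot: [3.141, -0.005, 0.035]
contact_force: [0.5, -0.8, -1.6]
opening: 0.251
grasp_force: 68.8
```

send_rows --moves '[[[-0.008, -0.013, 0, 0, 0, 0.013, -1], [-0.016, -0.026, 0, 0, 0, 0.015, -1], [-0.02, -0.033, 0, 0, 0, 0.016, -1], [-0.02, -0.033, 0, 0, 0, 0.016, -1], [-0.02, -0.033, 0, 0, 0, 0.016, -1], [-0.02, -0.033, 0, 0, 0, 0.016, -1], [-0.02, -0.033, 0, 0, 0, 0.016, -1], [-0.02, -0.033, 0, 0, 0, 0.016, -1], [-0.015, -0.024, 0, 0, 0, 0.011, -1], [0, 0, 0, 0, 0, 0, -1]]]'

```text
clock: 12.3
eef_pos: [444.0, -333.5, 146.1]
tcp_rot: [3.141, 0.001, 0.167]
contact_force: [0.2, 1.0, -1.0]
opening: 0.251
grasp_force: 68.8
```

```bash
python3 - <<'E'
from h import *
b=grab('side');print(sense()['eef_pos'],sense()['tcp_rot'],sense()['contact_force'])
cv2.imwrite('pics/l1.png',cv2.resize(b['img'][80:220,230:430,::-1],None,fx=4,fy=4,interpolation=cv2.INTER_CUBIC))
E
```

```text
[ 444.87973749 -332.15753961  146.05898409] [-3.14136763e+00  2.06911407e-04  1.66920627e-01] [ 0.13495945  0.47152785 -0.56266348]
```

View pics/l1.png

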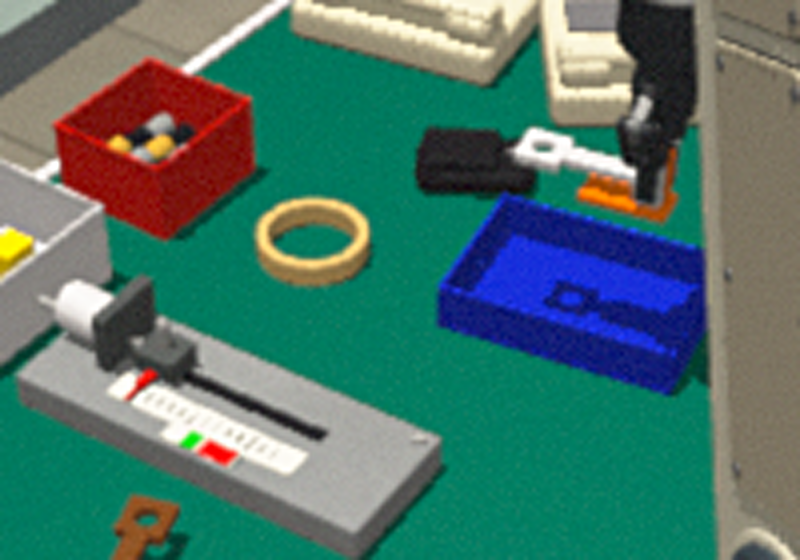

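The handle is off the pin, held level above the tray, and the slide is home. Lowering; contact is expected near TCP z = 35.

send_rows --moves '[[[0, 0, -0.015, 0, 0, 0, -1], [0, 0, -0.025, 0, 0, 0, -1], [0, 0, -0.025, 0, 0, 0, -1], [0, 0, -0.02, 0, 0, 0, -1], [0, 0, -0.012, 0, 0, 0, -1], [0, 0, -0.006, 0, 0, 0, -1], [0, 0, -0.003, 0, 0, 0, -1], [0, 0, 0, 0, 0, 0, -1], [0, 0, 0, 0, 0, 0, -1]]]'

```text
clock: 13.25
eef_pos: [446.4, -331.4, 41.0]
tcp_rot: [3.141, -0.001, 0.17]
contact_force: [-0.5, -0.5, -0.3]
opening: 0.248
grasp_force: 68.7
```

send_rows --moves '[[[0, 0, -0.001, 0, 0, 0, -1], [0, 0, -0.001, 0, 0, 0, -1], [0, 0, -0.001, 0, 0, 0, -1], [0, 0, 0, 0, 0, 0, -1], [0, 0, 0, 0, 0, 0, -1]]]'

```text
clock: 13.75
eef_pos: [445.9, -331.1, 37.3]
tcp_rot: [-3.142, -0.0, 0.17]
contact_force: [-0.0, 0.1, -1.0]
opening: 0.247
grasp_force: 68.7
```

send_rows --moves '[[[0, 0, -0.001, 0, 0, 0, -1], [0, 0, 0, 0, 0, 0, -1], [0, 0, -0.0005, 0, 0, 0, -1], [0, 0, 0, 0, 0, 0, -1], [0, 0, -0.0005, 0, 0, 0, -1], [0, 0, 0, 0, 0, 0, -1], [0, 0, 0, 0, 0, 0, -1]]]'

```text
clock: 14.45
eef_pos: [445.9, -331.1, 35.3]
tcp_rot: [-3.142, 0.0, 0.17]
contact_force: [0.6, -0.2, -0.8]
opening: 0.249
grasp_force: 68.7
```

send_rows --moves '[[[0, 0, -0.0005, 0, 0, 0, -1], [0, 0, 0, 0, 0, 0, -1], [0, 0, -0.0005, 0, 0, 0, -1], [0, 0, 0, 0, 0, 0, -1], [0, 0, 0, 0, 0, 0, -1]]]'

```text
clock: 14.95
eef_pos: [445.9, -331.2, 35.0]
tcp_rot: [3.141, -0.0, 0.17]
contact_force: [-3.2, 2.3, 9.3]
opening: 0.25
grasp_force: 70.5
```

There is contact at 9 N. I'll relax the grip, then open gently to a limited width.

send_rows --moves '[[[0, 0, 0, 0, 0, 0, -1], [0, 0, 0, 0, 0, 0, -1], [0, 0, 0, 0, 0, 0, -0.45], [0, 0, 0, 0, 0, 0, -0.4], [0, 0, 0, 0, 0, 0, -0.3], [0, 0, 0, 0, 0, 0, -0.1], [0, 0, 0, 0, 0, 0, 0], [0, 0, 0, 0, 0, 0, 0]]]' --grip_force 20

```text
clock: 15.75
eef_pos: [445.9, -331.1, 34.2]
tcp_rot: [-3.142, 0.0, 0.17]
contact_force: [-0.4, -0.2, 0.6]
opening: 0.503
grasp_force: 0.0
```

send_rows --moves '[[[0, 0, 0.008, 0, 0, 0, 0], [0, 0, 0.012, 0, 0, 0, 0], [0, 0, 0.02, 0, 0, 0, 0], [0, 0, 0.03, 0, 0, 0, 0], [0, 0, 0.04, 0, 0, 0, 0], [-0.01, -0.03, 0.03, 0, 0, 0, 0], [-0.01, -0.045, 0, 0, 0, 0, 0], [-0.01, -0.045, 0, 0, 0, 0, 0], [-0.01, -0.045, 0, 0, 0, 0, 0], [0, 0, 0, 0, 0, 0, 0]]]'

```text
clock: 16.75
eef_pos: [404.8, -501.4, 176.0]
tcp_rot: [3.137, -0.001, 0.167]
contact_force: [-0.0, -0.4, 0.0]
opening: 0.501
grasp_force: 0.0
```

```bash
python3 - <<'E'
from h import *
b=grab('side');a=grab('top');print(sense()['eef_pos'],sense()['contact_force'])
r=lambda im,f:cv2.resize(im[:,:,::-1],None,fx=f,fy=f,interpolation=cv2.INTER_CUBIC)
S=r(b['img'][115:215,235:435],2.5);T=r(a['img'][90:240,380:480],2.5)
c=np.zeros((375,750,3),np.uint8);c[:250,:500]=S;c[:375,500:]=T;cv2.imwrite('pics/f.png',c)
M=masks(b['img'])
print([(c,) for s,c in blobs(M['red'],(235,155,320,215),3)])
E
```

```text
[ 405.32216633 -496.92160776  175.03933081] [ 1.40933293  1.07998708 -0.543439  ]
[([265.61, 174.61],), ([283.76, 192.76],)]
```

View pics/f.png

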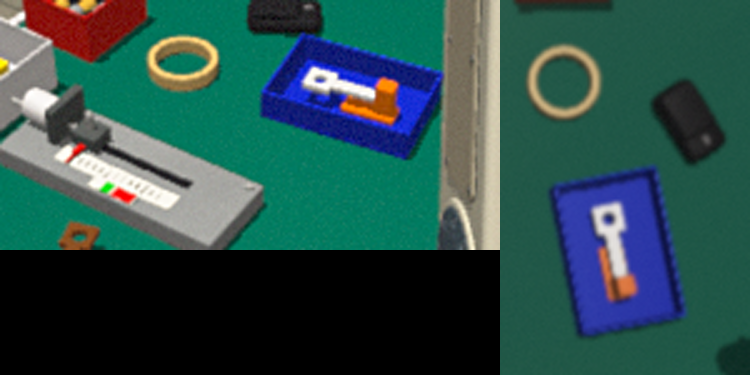

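The handle stands upright on its foot in the blue tray (side view, about (370,95)). The slide is home and the arm is clear, so I'm handing in.

```bash
python3 -c "from rig import sign_off; print(sign_off())"
```

```text
the job is handed in; nothing more can be done
None
```

The job is handed in: the pointer was held on green for about 2.6 s, the slide was eased fully home, and the handle stands upright on its foot in the blue tray, finished at about 17 s on the clock.

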